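# Close up the hex block glue-up tray

## Task

Three blocks stand on edge in the drying rack, a whole hexagon, a half one and a square: take out the whole hexagon and lay it down flat on the bare bench top. Then pick it up again, put it flat into the glue-up tray and push it home into the empty notch in the middle column, so that the six hexagonal blocks are packed together without gaps and the whole pack is tight up against the dark fence. Leave the other two rack blocks standing where they are and do not shift the loose things on the bench.

Things in the scene. Friction and masses are not known exactly. Their poses are not given: they have to be found in the camera images.
- tray: glue-up tray, fixed, plywood and light wood. Origin on the bench under the middle of its inside, z up. Floor 8 mm above the bench; inside 186.3 mm in x, 256 mm in y. The dark fence is its -y end; the other sides have rims 12 mm thick, tops 18 mm above the bench. Blocks lie in three columns along y, 55.4 mm apart in x, staggered by half a block; 1.5 mm to spare in width.
- fence (a point): middle of the dark hardwood fence's inner face, at the tray's floor (8 mm above the bench); at x 0, y -128 mm in the tray. The fence is 22 mm thick, its top 26 mm above the bench. In a tight pack the middles of the two outer columns' blocks are 32 and 96 mm from the fence face, those of the middle column's blocks 64 and 128 mm.
- notch (a point): centre of the missing sixth block (12 mm above the tray floor) once the whole pack is tight to the fence: 128 mm from the fence in the middle column, between L2 and R2 and against M. At the start the blocks lie loose, a few mm apart and 6 to 9 mm off the fence; they slide when pushed (dry wood, friction about 0.6) and push one another. Beyond, towards +y, the tray is empty.
- rack: drying rack, fixed, plywood base 212 (x) by 94 mm (y); origin on the bench under its middle, z up. Slot floor 10 mm above the bench; slots at x = -66, 0, +66 mm, each between dowels (8 mm thick, at y = +-11, tops 32 mm above the bench) standing 27 mm apart. In each a 24 mm thick block stands on edge, faces towards +-x, the whole ones' tops 74 mm above the bench; 42 mm are free between blocks.
- hex_block: the block to pack: light wood hexagonal block, 64 mm across flats, 74 across corners, 24 thick, about 80 g; origin at its centre, z through its thickness, corners on +-x, flat sides facing +-y and every 60 degrees on. At first on edge in a rack slot (any of the three), standing on a flat side, its z level along the rack's x. Stood so on the bench it stays up; it tips over past 20 degrees.
- square_block: light wood square block, 64 x 64 x 24 mm, on edge in another rack slot; origin at its centre. Stays there.
- half_block: light wood half hexagon (half of such a block, cut corner to corner), 74 mm long, 32 mm tall, 24 mm thick, standing on its long cut side in another rack slot, top 42 mm above the bench; origin at mid height. Stays there.
- glue: white glue bottle standing on the bench, 52 mm across, 155 mm tall; origin under its middle. Leave it.
- sander: cork sanding block on the bench, 112 x 62 mm, 40 mm tall; origin under its middle. Leave it.
- tub: small open blue paint tub on the bench, 85 x 62 mm, 42 mm tall, between tray and rack on the robot's side; origin under its middle. Beyond it (+x) some 150 mm of bench are bare. Leave it.
- brush: flat paint brush lying on the bench, 200 mm long along its x, 42 mm wide, 20 mm tall; origin under its middle. Leave it.
- mallet: wooden mallet lying on the bench: handle 24 mm thick from x = -150 to +50 mm, head 60 x 105 x 60 mm at x = +80 mm; origin on the bench, under the handle's line. Leave it.
- block_L1: block already in the tray, -x outer column, by the fence: light wood hexagonal block, 64 mm across flats, 74 across corners, 24 thick, about 80 g; origin at its centre, z through its thickness, corners on +-x, flat sides facing +-y and every 60 degrees on. Lies flat.
- block_L2: block already in the tray, -x outer column, away from the fence: light wood hexagonal block, 64 mm across flats, 74 across corners, 24 thick, about 80 g; origin at its centre, z through its thickness, corners on +-x, flat sides facing +-y and every 60 degrees on. Lies flat. The new block pushed in alone wedges the outer columns; pushed from behind with about 15 N each goes home.
- block_M: block already in the tray, middle column: light wood hexagonal block, 64 mm across flats, 74 across corners, 24 thick, about 80 g; origin at its centre, z through its thickness, corners on +-x, flat sides facing +-y and every 60 degrees on. Lies flat.
- block_R1: block already in the tray, +x outer column, by the fence: light wood hexagonal block, 64 mm across flats, 74 across corners, 24 thick, about 80 g; origin at its centre, z through its thickness, corners on +-x, flat sides facing +-y and every 60 degrees on. Lies flat.
- block_R2: block already in the tray, +x outer column, away from the fence: light wood hexagonal block, 64 mm across flats, 74 across corners, 24 thick, about 80 g; origin at its centre, z through its thickness, corners on +-x, flat sides facing +-y and every 60 degrees on. Lies flat. The new block pushed in alone wedges the outer columns; pushed from behind with about 15 N each goes home.
Mind the look-alikes: they are no part of the job. What is shaped like the block_M but grey or yellow is not meant.

How it is judged:
On the way:
1. the hexagonal block lies flat on the bare bench, out of the rack and the tray, let go and at rest (height (world z) of hex_block below 0.015 m and angle between the z axis of hex_block and the z axis of tray, either way round below 0.08 rad and contact force between hex_block and the arm below 0.05 N and contact force between hex_block and the fingers below 0.05 N and contact force between hex_block and tray below 0.05 N and contact force between hex_block and rack below 0.05 N and linear speed of hex_block below 0.02 m/s), for 0.2 s.
At the end, for the whole second after the job is handed in: All six hexagonal blocks lie flat on the tray floor, the one from the rack in the middle column's notch, square to the fence to 4 degrees; every gap between neighbouring faces is under 3 mm, the two blocks by the fence are within 3 mm of it; the block is let go and at rest (horizontal distance between hex_block and block_M below 0.067 m and horizontal distance between each of hex_block, block_M, block_L1 and block_L2 below 0.067 m and horizontal distance between each of hex_block, block_M, block_R1 and block_R2 below 0.067 m and horizontal distance between block_M and block_L1 below 0.067 m and horizontal distance between block_M and block_R1 below 0.067 m and z of hex_block in the frame of tray between 0.017 and 0.0225 m and z of block_M in the frame of tray between 0.017 and 0.0225 m and z of block_L1 in the frame of tray between 0.017 and 0.0225 m and z of block_L2 in the frame of tray between 0.017 and 0.0225 m and z of block_R1 in the frame of tray between 0.017 and 0.0225 m and z of block_R2 in the frame of tray between 0.017 and 0.0225 m and y of each of block_L1, block_R1 in the frame of tray below -0.093 m and angle between the z axis of hex_block and the z axis of tray, either way round below 0.06 rad and (angle between the x axis of hex_block and the x axis of tray, either way round below 0.07 rad or angle between the x axis of hex_block and the x axis of tray, either way round between 0.977 and 1.117 rad) and y of hex_block in the frame of tray above -0.01 m and linear speed of hex_block below 0.01 m/s); the robot touches nothing.
It fails at once if the square or the half block is moved by more than 20 mm or tipped over by more than 20 degrees (distance of any of square_block, half_block from where it was at the start of the episode above 0.02 m or angle between the z axis of any of square_block, half_block and the x axis of rack, either way round above 0.35 rad).
It fails at once if a loose thing on the bench is shifted by more than 25 mm (distance of any of glue, sander, tub, brush, mallet from where it was at the start of the episode above 0.025 m).
It also fails if it takes over 72 s, if anything falls off the work surface, if the arm or the gripper's body presses on something with over 40 N, if the wrist force passes 120 N, or if a joint passes its speed limit or range.

## Robot

A 6-joint arm with a two-finger parallel gripper is mounted at the origin on the work surface. World frame = base frame: x ahead of the robot, y to its left, z up, the work surface at z = 0. Lengths are in m, angles in rad, forces in N, time in s.
With the tool pointing down it reaches from about 0.3 to 0.875 m from the base axis. Payload 6.4 kg.
Tool frame: the origin (TCP) lies at the centre of the arm's flange, where the gripper is bolted on; the fingertips stand 173 mm ahead of it and the grasp point (between the pads) lies 155 mm ahead of it; z points along the fingers, x is the direction in which the jaws open and shut, and the axes are right-handed (so a half turn about z gives the same grasp; the last joint's range is limited). The gripper opens to 85 mm and grips with 20 to 120 N. Pads are 22 mm wide; open, the fingers measure 114 mm over their backs; the gripper's body (76 mm by 85 mm) begins 54 mm behind the grasp point. The pads swing forward as they close: fully open they stand 13 mm farther back than shut.
Start: joints at [-1.382, 0.181, 1.607, -0, 1.354, -0.206], TCP at [0.221, -0.531, 0.405] pointing down, gripper open.
Joint ranges: [-2.99, 2.99], [-0.89, 2.07], [0.3, 2.58], [-1.14, 4.28], [0, 2.63], [-3.12, 3.12]. Speed limits (rad/s): [2.57, 2.57, 3.01, 3.14, 3.14, 3.14].

## Interface

Orientations are given as a unit quaternion [w, x, y, z].
In Python, from bench import ctrl gives the robot as it stands. The module is installed in compiled form; this text tells all that it offers.
- The arm moves only by the tool move_arm, never from a script. Its argument "moves" is a list of rows, each an object of numbers: "gripper": the opening in per cent of the stroke, from 0 (shut) to 100 (fully open); "x", "y", "z": the shift along the tool's x, y, z in cm; "roll": the turn about the tool's z in degrees. In form: [{"gripper": .., "x": .., "y": .., "z": .., "roll": ..}, ...]. A call has 1 to 5 rows; each row shifts and turns the commanded pose from where the row before left it, along the tool's axes as they then stand; what a row does not reach is not made up. A row lasts 1/8 s, in which the tool goes at most 62.5 mm and 10.7 degrees, less where a joint would pass 70% of its speed; a pose out of reach is approached as far as the arm can. A call is refused whole if a number of a shift passes 6.25 or a number of a turn 10.7, either way. A call with a gripper value outside its range is refused whole. The fingers move at their own pace and stop on an object; the grip force is fixed at half the most. Time passes only in rows, so rows that do not move let the fingers close. It gives the time, the measured TCP pose, the force and the opening at its end, in the units of the state.
- ctrl.get_obs(): the state, without advancing time (a new reading comes with each control period).
- ctrl.camera(name): name is "scene" or "side" or "wrist"; returns a dict with "img" (400x640x3 uint8, red, green, blue), "fx", "fy", "cx", "cy" (pixels), "D" ([k1, k2, p1, p2, k3] as OpenCV has them; the pictures are not rectified), "world_from_camera" (4x4, takes a point from camera to world coordinates); the wrist camera has in their place "tool_from_camera" (4x4, takes a point from camera to tool coordinates, whose origin is the TCP and whose axes are the tool frame's). Camera axes: x right, y up, looking along -z (the intrinsics and any distortion apply to the point x, -y, -z); pixel columns grow to the right and rows downward; lengths in m; the calibration is good to about 2 mm. A picture is of the moment at which its call begins: read the wrist's pose just before it. There is no depth.
- ctrl.hand_in(): hands the job in, once; it reports no verdict.
The state is a dict: "time_s": time; "q": joint angles; "dq": joint speeds; "joint_efforts": joint torques, N m; "eef_pos": TCP position; "eef_rot": TCP orientation; "wrist_force": force on the tool from outside, world axes, zero at the start; "torque": the same for the moment, N m; "opening": opening from 0.0 (shut) to 1.0 (fully open).
Only numpy, scipy, OpenCV 4.12 (cv2) and the standard library are available. Lean on these libraries where they do the work, as an engineer would, in place of code of your own. Each camera call takes 0.05 s, during which the arm holds its last target. There are 200 camera calls.

## Working session

There is one attempt and no reset: what is moved stays moved. The work goes in short steps, Python scripts to look and compute and a tool call to move; the robot and the scene stay as the last step left them, time stands still between calls to the robot, and variables do not carry over. Pictures are saved under pics/ and viewed, about 8 in all and at most 12, crops included, and the job is handed in when it is done.

Besides the shell and the picture viewer there is one more tool, called after "Call:" as a command line: name --argument value ..., lists and objects as JSON in quotes. move_arm: Moves the arm, as the interface text tells. Its arguments: {"type":"object","properties":{"moves":{"type":"array","items":{"type":"object","properties":{"gripper":{"type":"number"},"x":{"type":"number"},"y":{"type":"number"},"z":{"type":"number"},"roll":{"type":"number"}}}}},"required":["moves"]}

```bash
mkdir -p pics; cat > h.py <<'E'
import numpy as np, cv2
from scipy.spatial.transform import Rotation as R
from bench import ctrl
def cam(name, save=None):
    o=ctrl.get_obs(); c=ctrl.camera(name)
    if name=='wrist':
        q=o['eef_rot']; T=np.eye(4); T[:3,:3]=R.from_quat([q[1],q[2],q[3],q[0]]).as_matrix(); T[:3,3]=o['eef_pos']
        c['W']=T@np.array(c['tool_from_camera'])
    else: c['W']=np.array(c['world_from_camera'])
    c['K']=np.array([[c['fx'],0,c['cx']],[0,c['fy'],c['cy']],[0,0,1.]])
    if save:
        cv2.imwrite('pics/'+save+'.png',c['img'][:,:,::-1])
        np.savez('pics/'+save+'.npz',W=c['W'],K=c['K'],D=np.array(c['D']))
    return c
def load(n):
    d=np.load('pics/'+n+'.npz'); return {k:d[k] for k in d}
def px2w(c,uv,z):
    uv=np.array(uv,float).reshape(-1,1,2)
    n=cv2.undistortPoints(uv,c['K'],np.array(c['D'],float)).reshape(-1,2)
    z=np.broadcast_to(z,len(n)); d=np.c_[n[:,0],-n[:,1],-np.ones(len(n))]@c['W'][:3,:3].T
    o=c['W'][:3,3]; return o+d*((z-o[2])/d[:,2])[:,None]
def w2px(c,P):
    P=np.array(P,float).reshape(-1,3); p=(P-c['W'][:3,3])@c['W'][:3,:3]
    p=p*[1,-1,-1]; return cv2.projectPoints(p,np.zeros(3),np.zeros(3),c['K'],np.array(c['D'],float))[0].reshape(-1,2)
def st():
    o=ctrl.get_obs(); q=o['eef_rot']; r=R.from_quat([q[1],q[2],q[3],q[0]]).as_matrix()
    print('t',o['time_s'],'pos',np.round(o['eef_pos'],4),'toolx',np.round(r[:,0],3),'tooly',np.round(r[:,1],3),'z',np.round(r[:,2],3),'F',np.round(o['wrist_force'],1),'op',o['opening'])
    return o,r
E
python3 - <<'E'
from h import *
st()
a=cam('scene','scene0');b=cam('side','side0')
print(a['W'].round(3),b['W'].round(3))
cv2.imwrite('pics/both.png',cv2.resize(np.vstack([a['img'],b['img']])[:,:,::-1],(480,600)))
E
```

```text
t 0.0 pos [ 0.2211 -0.5305  0.4038] toolx [ 0.385 -0.923 -0.002] tooly [-0.923 -0.385 -0.   ] z [-0.     0.002 -1.   ] F [ 0.6 -0.5 -0.9] op 1.0014100503029242
[[-0.13  -0.747  0.652  1.498]
 [ 0.991 -0.11   0.072  0.114]
 [ 0.017  0.656  0.755  1.203]
 [ 0.     0.     0.     1.   ]] [[-0.811  0.45  -0.374  0.118]
 [-0.585 -0.612  0.532  0.599]
 [ 0.011  0.65   0.76   0.881]
 [ 0.     0.     0.     1.   ]]
```

View pics/scene0.png

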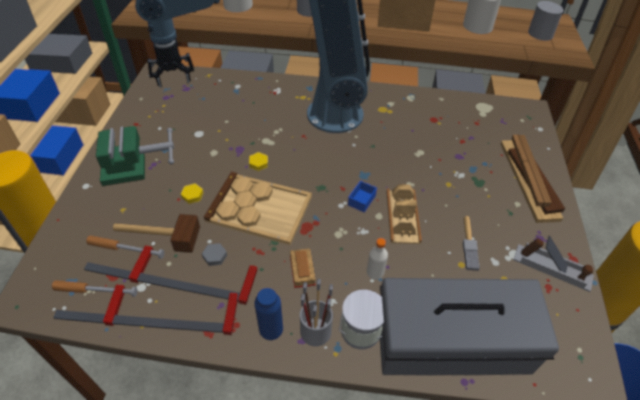

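The scene view shows the tray at (258,207) with its fence on the left at (220,197), the rack at (403,213), and the tub at (362,196). The glue is at (377,258), the sander at (303,267), the brush at (471,245) and the mallet at (160,232). The yellow hexagons (258,160) and (191,192) and the grey one (213,253) are decoys. Next I'll take enlarged crops.

```bash
python3 - <<'E'
import cv2,numpy as np
from h import *
a=cv2.imread('pics/scene0.png');b=cv2.imread('pics/side0.png')
c1=cv2.resize(a[165:250,195:325],(780,510),interpolation=cv2.INTER_CUBIC)
c2=cv2.resize(a[165:255,345:435],(600,600),interpolation=cv2.INTER_CUBIC)
cv2.imwrite('pics/c1.png',cv2.resize(np.hstack([c1[:, :],cv2.resize(c2,(510,510))]),(800,316)))
cv2.imwrite('pics/c12.png',np.vstack([cv2.resize(np.hstack([c1,cv2.resize(c2,(510,510))]),(800,316)),cv2.resize(b,(454,284)).repeat(1,1) if 0 else cv2.copyMakeBorder(cv2.resize(b,(454,284)),0,0,0,346,0)]))
E
```

```text
(no output)
```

View pics/c12.png

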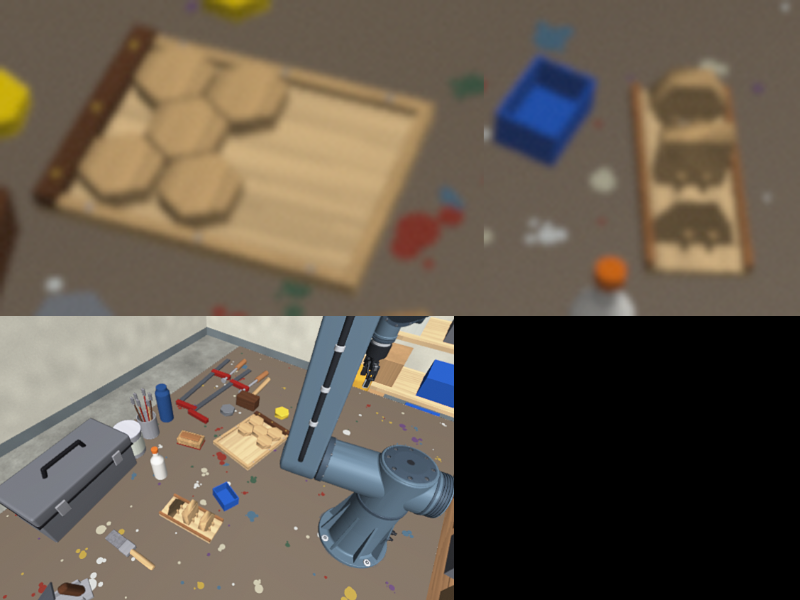

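```bash
python3 - <<'E'
from h import *
c=load('scene0')
print('tray rim',px2w(c,[[311.9,192.7],[291,242.4]],.018)[:,:2].round(3).tolist(),'fence',px2w(c,[[205.2,218],[232.6,172.5]],.026)[:,:2].round(3).tolist())
print('rack',px2w(c,[[388,189.8],[415,188.6],[391.7,241.9],[420.7,241.3]],.01)[:,:2].round(3).tolist())
print('tub',px2w(c,[[365,183],[376,189],[360,211],[349,203]],.042)[:,:2].round(3).tolist(), 'glue', px2w(c,[[377,242]],.15)[:,:2].round(3))
b=cv2.imread('pics/side0.png')
cv2.imwrite('pics/c3.png',cv2.resize(b[235:330,215:325],(695,600),interpolation=cv2.INTER_CUBIC))
E
```

```text
tray rim [[0.442, -0.025], [0.651, -0.06]] fence [[0.603, -0.34], [0.397, -0.304]]
rack [[0.384, 0.225], [0.365, 0.315], [0.6, 0.244], [0.585, 0.333]]
tub [[0.395, 0.145], [0.416, 0.182], [0.517, 0.137], [0.489, 0.1]] glue [[0.711 0.189]]
```

View pics/c3.png

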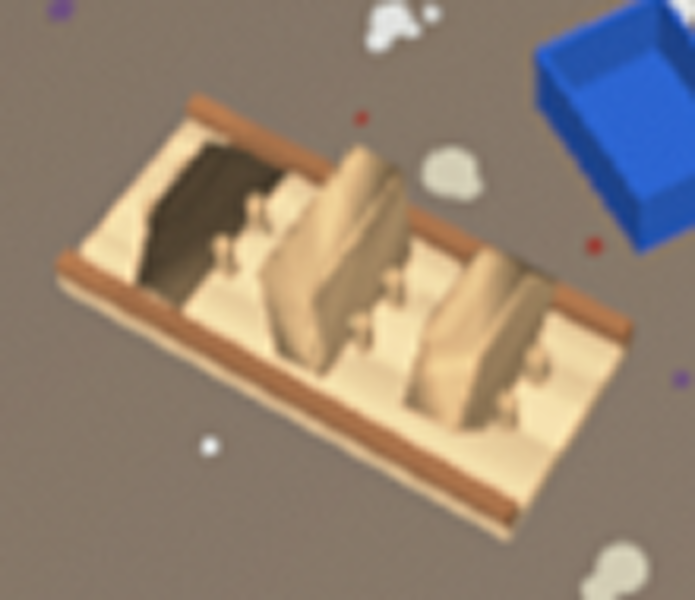

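The far (+x) slot holds a low shape in shadow. The near and middle slots both hold tall blocks, so the candidates are near (485,330 in the crop) and middle (335,260). The choice needs a look from above: a 37 mm top flat means the hexagon, 64 mm means the square.

```bash
cat >> h.py <<'E'
def plan(target,yaw=None):
    """rows needed: total tool shift in cm at the present yaw, and roll (deg) to make tool x point at world yaw (mod 180)"""
    o,r=st(); d=r.T@(np.array(target)-o['eef_pos'])*100
    cy=np.degrees(np.arctan2(r[1,0],r[0,0])); 
    print('shift cm',d.round(2),'rows',np.ceil(np.linalg.norm(d)/6.1), 'yaw',cy.round(2), None if yaw is None else ('roll',((cy-yaw+90)%180-90).round(2)))
E
python3 - <<'E'
from h import *
c=cam('wrist','w0'); print(np.array(c['tool_from_camera']).round(3),c['K'][0,0])
plan([.43,.25,.42],5)
plan([.47,-.18,.45],-9.3)
E
```

```text
[[ 1.    -0.001  0.     0.   ]
 [-0.001 -0.963 -0.271 -0.069]
 [ 0.001  0.271 -0.963  0.031]
 [ 0.     0.     0.     1.   ]] 280.6384722348887
t 0.15 pos [ 0.2211 -0.5306  0.404 ] toolx [ 0.385 -0.923 -0.001] tooly [-0.923 -0.385 -0.   ] z [-0.     0.001 -1.   ] F [ 0.4 -0.  -0.5] op 1.000249690680924
shift cm [-64.02 -49.3   -1.5 ] rows 14.0 yaw -67.38 ('roll', np.float64(-72.38))
t 0.15 pos [ 0.2211 -0.5306  0.404 ] toolx [ 0.385 -0.923 -0.001] tooly [-0.923 -0.385 -0.   ] z [-0.     0.001 -1.   ] F [ 0.4 -0.  -0.5] op 1.000249690680924
shift cm [-22.79 -36.46  -4.56] rows 8.0 yaw -67.38 ('roll', np.float64(-58.08))
```

Call:
move_arm --moves '[{"x": -2.9, "y": -4.6, "z": -0.3}, {"x": -2.9, "y": -4.6, "z": -0.3}, {"x": -2.9, "y": -4.6, "z": -0.3}, {"x": -2.9, "y": -4.6, "z": -0.3}, {"x": -2.9, "y": -4.6, "z": -0.3}]'

```text
validation failed for argument at $.mo...
```

Call:
move_arm --moves '[{"x": -2.9, "y": -4.6}, {"x": -2.9, "y": -4.6}, {"x": -2.9, "y": -4.6}, {"roll": -10}, {"roll": -10}]'

```text
validation failed for argument at $.mo...
```

Call:
move_arm --moves '[{"roll": -10}, {"roll": -10}, {"roll": -10}, {"roll": -8}, {}]'

```text
validation failed for argument at $.mo...
```

```bash
python3 - <<'E'
from h import *
st(); c=cam('wrist','w1')
cv2.imwrite('pics/w1b.png',cv2.resize(c['img'][:,:,::-1],(800,500),interpolation=cv2.INTER_CUBIC))
plan([.47,.25,.42],5)
E
```

```text
t 0.15 pos [ 0.2211 -0.5306  0.404 ] toolx [ 0.385 -0.923 -0.001] tooly [-0.923 -0.385 -0.   ] z [-0.     0.001 -1.   ] F [ 0.4 -0.  -0.5] op 1.000249690680924
t 0.2 pos [ 0.2212 -0.5306  0.4041] toolx [ 0.385 -0.923 -0.001] tooly [-0.923 -0.385 -0.   ] z [-0.     0.001 -1.   ] F [-0.  -0.5 -0. ] op 1.0037408844257034
shift cm [-62.49 -53.    -1.51] rows 14.0 yaw -67.38 ('roll', np.float64(-72.38))
```

View pics/w1b.png

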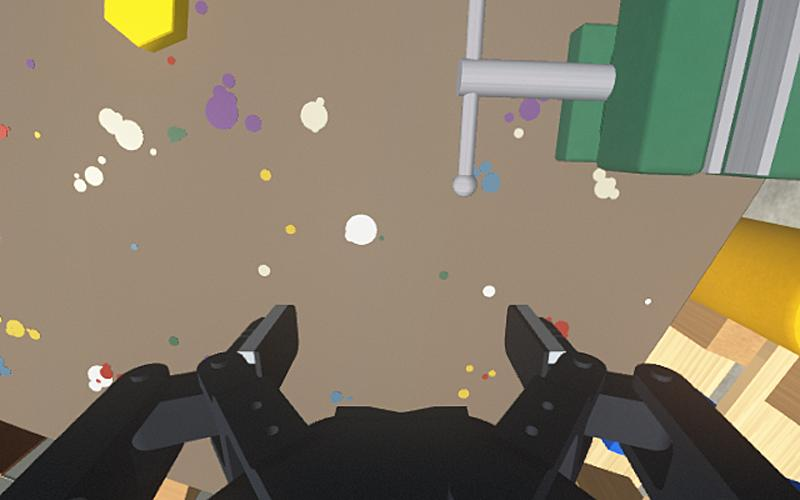

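The moves were refused, probably because every field is required. The picture shows the start view: the fingers sit in the lower half, and the view opens towards tool −y.

Call:
move_arm --moves '[{"gripper": 100, "x": -2.9, "y": -4.6, "z": -0.3, "roll": 0}, {"gripper": 100, "x": -2.9, "y": -4.6, "z": -0.3, "roll": 0}, {"gripper": 100, "x": -2.9, "y": -4.6, "z": -0.3, "roll": 0}, {"gripper": 100, "x": -2.9, "y": -4.6, "z": -0.3, "roll": 0}, {"gripper": 100, "x": -2.9, "y": -4.6, "z": -0.3, "roll": 0}]'

```text
time_s: 0.82
eef_pos: [0.3784, -0.3069, 0.4198]
eef_rot: [0.0, 0.832, -0.555, 0.0]
wrist_force: [0.9, 0.4, -0.2]
opening: 0.999
```

Call:
move_arm --moves '[{"gripper": 100, "x": -2.9, "y": -4.6, "z": 0, "roll": 0}, {"gripper": 100, "x": -1.5, "y": -4.6, "z": 0, "roll": 0}, {"gripper": 100, "x": 0, "y": 0, "z": 0, "roll": -10}, {"gripper": 100, "x": 0, "y": 0, "z": 0, "roll": -10}, {"gripper": 100, "x": 0, "y": 0, "z": 0, "roll": -10}]'

```text
time_s: 1.45
eef_pos: [0.4458, -0.2321, 0.4195]
eef_rot: [-0.0, 0.948, -0.317, -0.0]
wrist_force: [0.4, 0.4, -0.3]
opening: 1.003
```

Call:
move_arm --moves '[{"gripper": 100, "x": 0, "y": 0, "z": 0, "roll": -10}, {"gripper": 100, "x": 0, "y": 0, "z": 0, "roll": -10}, {"gripper": 100, "x": 0, "y": 0, "z": 0, "roll": -8}, {"gripper": 100, "x": 0, "y": 0, "z": 0, "roll": 0}, {"gripper": 100, "x": 0, "y": 0, "z": 0, "roll": 0}]'

```text
time_s: 2.08
eef_pos: [0.4457, -0.2324, 0.4196]
eef_rot: [-0.0, 0.997, -0.083, -0.0]
wrist_force: [0.0, 0.1, 0.3]
opening: 1.001
```

```bash
python3 - <<'E'
from h import *
c=cam('wrist','w1')
cv2.imwrite('pics/w1b.png',cv2.resize(c['img'][:,:,::-1],(800,500),interpolation=cv2.INTER_CUBIC))
plan([.48,.22,.42],5)
E
```

```text
t 2.125 pos [ 0.4457 -0.2325  0.4196] toolx [ 0.986 -0.165 -0.   ] tooly [-0.165 -0.986 -0.   ] z [-0.  0. -1.] F [ 0.8 -0.2 -0.1] op 1.0016584169474512
shift cm [-4.090e+00 -4.519e+01 -4.000e-02] rows 8.0 yaw -9.5 ('roll', np.float64(-14.5))
```

View pics/w1b.png

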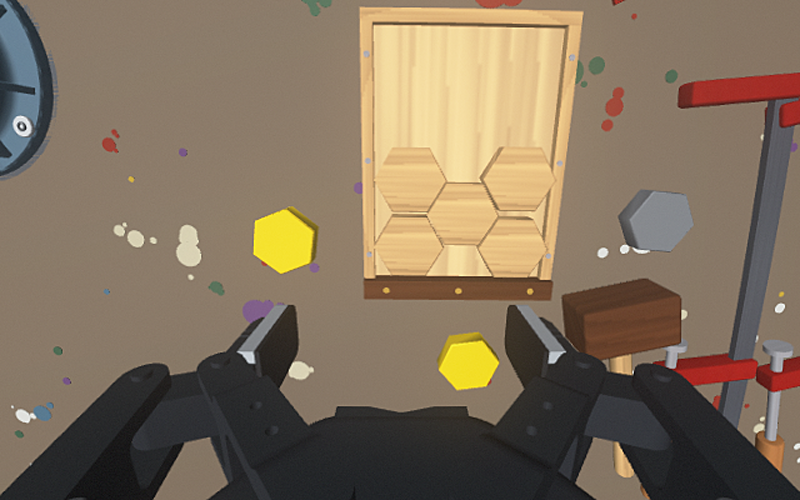

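The tray is seen from above, with its +y rim corners at (360,8) and (583,12) and the fence's outer top edge at (364,299)–(552,299). The five blocks lie in columns L, M, R with gaps. The yellow and grey decoys are outside. Next I'll measure the tray and fly to the rack.

```bash
python3 - <<'E'
from h import *
c=load('w1'); s=1/1.25
A=px2w(c,np.array([[360,8],[583,12]])*s,.018)[:,:2]; F=px2w(c,np.array([[364,299],[552,299]])*s,.026)[:,:2]
print(A.round(4),F.round(4), np.linalg.norm(A[1]-A[0]),np.linalg.norm(F[1]-F[0]),np.linalg.norm(F.mean(0)-A.mean(0)))
ydir=A.mean(0)-F.mean(0); print('yaw y',np.degrees(np.arctan2(-ydir[0],ydir[1])),[np.degrees(np.arctan2(*(d[1]-d[0])[::-1])) for d in (A,F)])
yw=np.arctan2(-ydir[0],ydir[1]); y=ydir/np.linalg.norm(ydir); x=np.array([y[1],-y[0]])
O=(A.mean(0)-.140*y+F.mean(0)+.150*y)/2; print('O',O.round(4))
# block tops from left/right/top/bottom corners of top face
B={'L2':[[378,180],[447,181],[390,148],[434,148]],'R2':[[481,180],[554,180]],'M':[[428,214],[499,213]],'L1':[[375,248],[444,247]],'R1':[[478,248],[546,247]]}
for k,v in B.items():
    p=px2w(c,np.array(v[:2])*s,.032)[:,:2]; m=p.mean(0)-O; print(k,(m@x*1000).round(1),(m@y*1000).round(1),'w',np.linalg.norm(p[1]-p[0]).round(4))
E
```

```text
[[ 0.4404 -0.0305]
 [ 0.647  -0.0667]] [[ 0.3896 -0.3156]
 [ 0.5983 -0.3506]] 0.20973962715745204 0.21155597243516214 0.2887988803338427
yaw y -9.917153069790357 [np.float64(-9.92852892245949), np.float64(-9.533818177119114)]
O [ 0.5197 -0.1859]
L2 -53.8 -18.5 w 0.0693
R2 51.9 -16.9 w 0.0739
M -0.7 -51.5 w 0.0732
L1 -55.8 -88.2 w 0.0729
R1 52.8 -87.3 w 0.0724
```

Call:
move_arm --moves '[{"gripper": 100, "x": -0.5, "y": -5.6, "z": 0, "roll": 0}, {"gripper": 100, "x": -0.5, "y": -5.6, "z": 0, "roll": 0}, {"gripper": 100, "x": -0.5, "y": -5.6, "z": 0, "roll": 0}, {"gripper": 100, "x": -0.5, "y": -5.6, "z": 0, "roll": 0}, {"gripper": 100, "x": -0.5, "y": -5.6, "z": 0, "roll": 0}]'

```text
time_s: 2.75
eef_pos: [0.4665, 0.0496, 0.42]
eef_rot: [0.0, 0.997, -0.083, 0.0]
wrist_force: [1.0, 0.5, -0.7]
opening: 0.999
```

Call:
move_arm --moves '[{"gripper": 50, "x": -0.5, "y": -5.6, "z": 0, "roll": 0}, {"gripper": 50, "x": -0.5, "y": -5.6, "z": 0, "roll": 0}, {"gripper": 50, "x": 0, "y": 0, "z": 0, "roll": -7.2}, {"gripper": 50, "x": 0, "y": 0, "z": 0, "roll": -7.2}, {"gripper": 50, "x": 0, "y": 0, "z": 0, "roll": 0}]'

```text
time_s: 3.38
eef_pos: [0.475, 0.1602, 0.4196]
eef_rot: [-0.0, 0.999, 0.043, -0.0]
wrist_force: [0.2, 0.7, -0.3]
opening: 0.501
```

```bash
python3 - <<'E'
from h import *
c=cam('wrist','w2'); st()
cv2.imwrite('pics/w2b.png',cv2.resize(c['img'][:,:,::-1],(800,500),interpolation=cv2.INTER_CUBIC))
E
```

```text
t 3.425 pos [0.475  0.16   0.4197] toolx [ 0.996  0.084 -0.   ] tooly [ 0.084 -0.996 -0.   ] z [-0.  0. -1.] F [ 0.   0.2 -0.2] op 0.5001857275585667
```

View pics/w2b.png

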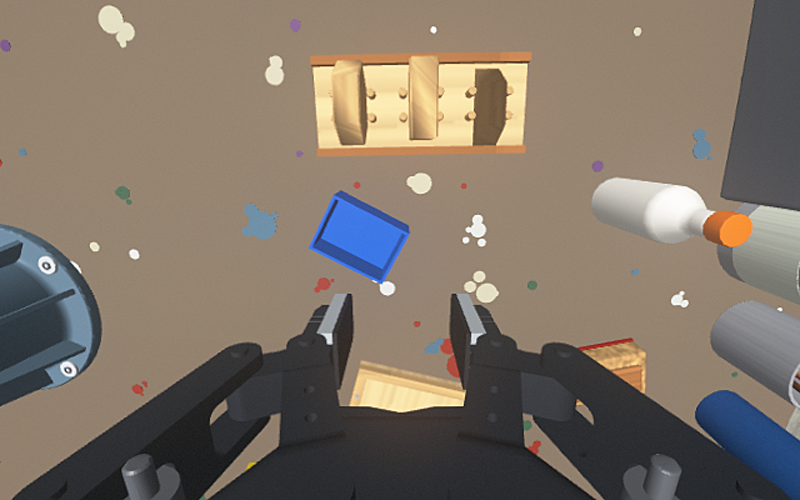

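Rack from above, with its corners at (310,57), (531,53), (318,155) and (525,151). The near-slot block is at (349,102), the middle one at (424,97) and the shadowed far one at (490,107). I'll check the choice in a close crop.

```bash
python3 - <<'E'
from h import *
b=cv2.imread('pics/w2.png')
cv2.imwrite('pics/c4.png',cv2.resize(b[35:130,240:433],None,fx=4.1,fy=4.1,interpolation=cv2.INTER_CUBIC))
c=load('w2'); s=.8
P=px2w(c,np.array([[310,57],[531,53],[318,155],[525,151]])*s,.014)[:,:2]; print(P.round(4),P.mean(0).round(4),np.linalg.norm(P[1]-P[0]),np.linalg.norm(P[2]-P[0]))
E
```

```text
[[0.373  0.3094]
 [0.5867 0.332 ]
 [0.3835 0.2172]
 [0.5968 0.2401]] [0.485  0.2747] 0.2149044421174391 0.09276425695404897
```

View pics/c4.png

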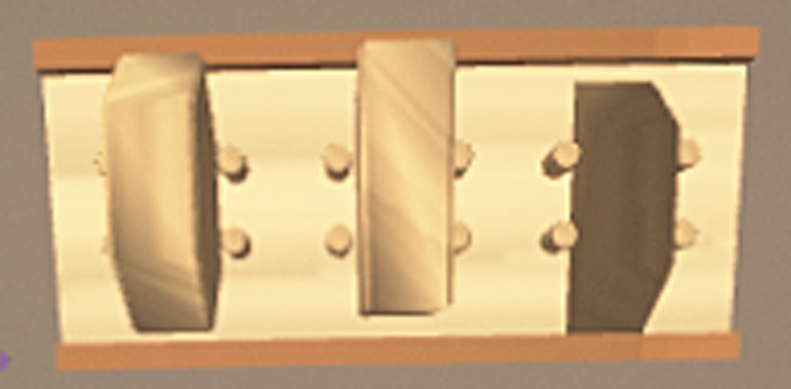

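```bash
python3 - <<'E'
from h import *
c=load('w2'); d=load('side0')
P=np.array([.485,.2747]); a=np.radians(6.1); x=np.array([np.cos(a),np.sin(a)]); y=np.array([-x[1],x[0]])
hexo=[(-18.5,10),(-37,42),(-18.5,74),(18.5,74),(37,42),(18.5,10)]; sq=[(-32,10),(-32,74),(32,74),(32,10)]
for n,s in (('near',-66),('mid',0)):
  for m,o in (('hex',hexo),('sq',sq)):
    for f in (-12,12):
      W=[[*(P+x*(s+f)/1000+y*u/1000),z/1000] for u,z in o]
      print(n,m,f,'wrist',((w2px(c,W)-[240,35])*4.1).round().astype(int).tolist(),'side',((w2px(d,W)-[215,235])*6.316).round().astype(int).tolist())
E
```

```text
near hex -12 wrist [[147, 271], [134, 330], [109, 254], [99, 100], [118, 51], [140, 144]] side [[536, 360], [559, 283], [532, 278], [479, 356], [456, 437], [485, 436]]
near hex 12 wrist [[224, 269], [217, 328], [201, 252], [195, 97], [205, 49], [219, 142]] side [[484, 332], [506, 255], [477, 250], [423, 327], [401, 407], [433, 407]]
near sq -12 wrist [[150, 316], [113, 308], [96, 41], [138, 96]] side [[553, 333], [551, 250], [459, 386], [466, 465]]
near sq 12 wrist [[226, 314], [204, 306], [192, 38], [217, 94]] side [[502, 306], [496, 222], [403, 355], [414, 435]]
mid hex -12 wrist [[358, 266], [362, 325], [364, 248], [362, 93], [358, 46], [357, 139]] side [[395, 285], [415, 208], [384, 201], [329, 276], [308, 356], [342, 358]]
mid hex 12 wrist [[435, 265], [444, 324], [456, 247], [457, 91], [446, 44], [435, 137]] side [[345, 258], [365, 182], [332, 174], [276, 247], [256, 327], [292, 330]]
mid sq -12 wrist [[359, 311], [364, 303], [361, 34], [356, 91]] side [[413, 259], [403, 175], [308, 304], [323, 385]]
mid sq 12 wrist [[435, 310], [456, 301], [458, 33], [435, 89]] side [[364, 233], [351, 148], [254, 275], [272, 357]]
```

The projection settles it: the near-slot block matches the hexagon model, with corners predicted at (134,330), (118,51) and (201,252) and seen there. The middle block matches the square, and the far one is the half. I'll grasp the near one at (0.4194, 0.2677).

```bash
python3 - <<'E'
from h import *
plan([.4199,.2677,.30],6.1)
E
```

```text
t 3.425 pos [0.475  0.16   0.4197] toolx [ 0.996  0.084 -0.   ] tooly [ 0.084 -0.996 -0.   ] z [-0.  0. -1.] F [ 0.   0.2 -0.2] op 0.5001857275585667
shift cm [ -4.59 -11.19  11.97] rows 3.0 yaw 4.82 ('roll', np.float64(-1.28))
```

Call:
move_arm --moves '[{"gripper": 45, "x": -2.3, "y": -5.6, "z": 0, "roll": 0}, {"gripper": 45, "x": -2.3, "y": -5.6, "z": 0, "roll": 0}, {"gripper": 45, "x": 0, "y": 0, "z": 4, "roll": -1.3}, {"gripper": 45, "x": 0, "y": 0, "z": 5, "roll": 0}, {"gripper": 45, "x": 0, "y": 0, "z": 3, "roll": 0}]'

```text
time_s: 4.05
eef_pos: [0.4186, 0.2673, 0.2975]
eef_rot: [0.0, 0.999, 0.053, -0.001]
wrist_force: [-0.3, -0.4, -0.7]
opening: 0.451
```

Call:
move_arm --moves '[{"gripper": 45, "x": 0, "y": 0, "z": 0, "roll": 0}]'

```text
time_s: 4.18
eef_pos: [0.4185, 0.2669, 0.2974]
eef_rot: [0.001, 0.999, 0.054, -0.003]
wrist_force: [-0.1, -0.2, 0.6]
opening: 0.448
```

```bash
python3 - <<'E'
from h import *
c=cam('wrist','w3'); 
plan([.4199,.2677,.222],6.1)
cv2.imwrite('pics/w3b.png',cv2.resize(c['img'][:,:,::-1],(800,500),interpolation=cv2.INTER_CUBIC))
E
```

```text
t 4.225 pos [0.4194 0.2673 0.2994] toolx [ 0.994  0.108 -0.002] tooly [ 0.108 -0.994  0.   ] z [-0.002 -0.001 -1.   ] F [0.4 0.7 1.3] op 0.4515812837840466
shift cm [ 0.07 -0.04  7.74] rows 2.0 yaw 6.18 ('roll', np.float64(0.08))
```

View pics/w3b.png

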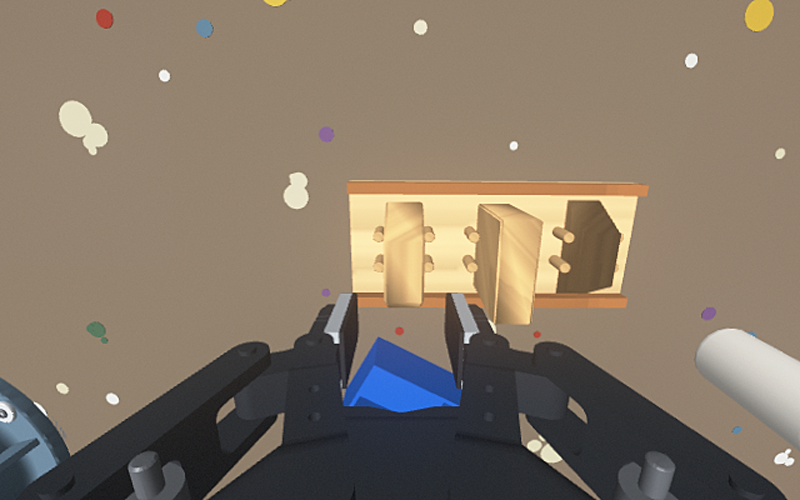

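The hexagon is at x 386–424, slightly right of the jaw middle (~400). I'll quantify the offset.

```bash
python3 - <<'E'
from h import *
c=load('w3'); print(c['K'][0,2],c['D'])
p=px2w(c,np.array([[386,250],[424,250]])*.8,.074)
print(p.round(4)); o,r=st(); print(((p.mean(0)-o['eef_pos'])@r*1000).round(1), np.linalg.norm(p[1]-p[0]))
E
```

```text
320.8383952286521 [-0.03147022  0.          0.          0.          0.        ]
[[0.4073 0.2794 0.074 ]
 [0.4289 0.2817 0.074 ]]
t 4.225 pos [0.4194 0.2673 0.2994] toolx [ 0.994  0.108 -0.002] tooly [ 0.108 -0.994  0.   ] z [-0.002 -0.001 -1.   ] F [0.4 0.7 1.3] op 0.4515812837840466
[  0.6 -13.4 225.4] 0.021711291653172936
```

Only 0.6 mm off. I'll descend and grip.

Call:
move_arm --moves '[{"gripper": 45, "x": 0.1, "y": 0, "z": 4, "roll": 0}, {"gripper": 45, "x": 0, "y": 0, "z": 3.7, "roll": 0}, {"gripper": 45, "x": 0, "y": 0, "z": 0, "roll": 0}, {"gripper": 0, "x": 0, "y": 0, "z": 0, "roll": 0}, {"gripper": 0, "x": 0, "y": 0, "z": 0, "roll": 0}]'

```text
time_s: 4.85
eef_pos: [0.4212, 0.2679, 0.2247]
eef_rot: [-0.0, 0.998, 0.055, 0.001]
wrist_force: [-0.6, -0.3, 3.1]
opening: 0.267
```

Call:
move_arm --moves '[{"gripper": 0, "x": 0, "y": 0, "z": 0, "roll": 0}, {"gripper": 0, "x": 0, "y": 0, "z": 0, "roll": 0}]'

```text
time_s: 5.1
eef_pos: [0.4212, 0.268, 0.2247]
eef_rot: [-0.0, 0.998, 0.055, 0.001]
wrist_force: [-2.7, -0.9, 7.8]
opening: 0.271
```

```bash
python3 - <<'E'
from h import *
c=load('w2')
print('sander',px2w(c,np.array([[578,348],[632,340],[646,355]])*.8,.04)[:,:2].round(3).tolist(),'tub',px2w(c,np.array([[338,192],[410,232],[382,284],[310,246]])*.8,.042)[:,:2].round(3).tolist(),'gluebase',px2w(c,np.array([[596,205]])*.8,.0).round(3))
plan([.565,.115,.30])
E
```

```text
sander [[0.688, 0.032], [0.748, 0.047], [0.77, 0.029]] tub [[0.411, 0.184], [0.485, 0.15], [0.461, 0.092], [0.384, 0.127]] gluebase [[0.692 0.19  0.   ]]
t 5.1 pos [0.4212 0.268  0.2247] toolx [0.994 0.11  0.003] tooly [ 0.11  -0.994 -0.001] z [ 0.003  0.001 -1.   ] F [-2.7 -0.9  7.8] op 0.27059482100305526
shift cm [12.63 16.78 -7.51] rows 4.0 yaw 6.32 None
```

Call:
move_arm --moves '[{"gripper": 0, "x": 0, "y": 0, "z": -2.5, "roll": 0}, {"gripper": 0, "x": 0, "y": 0, "z": -4, "roll": 0}, {"gripper": 0, "x": 0, "y": 0, "z": -4, "roll": 0}, {"gripper": 0, "x": 0.5, "y": 5, "z": 0, "roll": 0}, {"gripper": 0, "x": 3.5, "y": 4.3, "z": 0, "roll": 0}]'

```text
time_s: 5.72
eef_pos: [0.4699, 0.1792, 0.3294]
eef_rot: [-0.0, 0.998, 0.056, 0.001]
wrist_force: [0.9, 0.1, -0.9]
opening: 0.267
```

Call:
move_arm --moves '[{"gripper": 0, "x": 3.5, "y": 4, "z": 0, "roll": 0}, {"gripper": 0, "x": 3.7, "y": 3, "z": 0, "roll": 0}, {"gripper": 0, "x": 0, "y": 0, "z": 5, "roll": 0}, {"gripper": 0, "x": 0, "y": 0, "z": 4, "roll": 0}, {"gripper": 0, "x": 0, "y": 0, "z": 0, "roll": 0}]'

```text
time_s: 6.35
eef_pos: [0.5482, 0.1178, 0.2352]
eef_rot: [-0.0, 0.998, 0.055, -0.003]
wrist_force: [-0.1, 0.0, 0.6]
opening: 0.271
```

```bash
python3 - <<'E'
from h import *
c=cam('side','s1'); plan([.55,.12,.215])
w=cam('wrist','w4')
cv2.imwrite('pics/s1b.png',np.vstack([cv2.resize(c['img'][200:340,180:380,::-1],(600,420),interpolation=cv2.INTER_CUBIC)]))
E
```

```text
t 6.4 pos [0.5495 0.118  0.2376] toolx [ 0.994  0.11  -0.002] tooly [ 0.11  -0.994 -0.   ] z [-0.002  0.    -1.   ] F [0.2 0.3 0.9] op 0.2705426545727702
shift cm [ 0.08 -0.19  2.26] rows 1.0 yaw 6.32 None
```

View pics/s1b.png

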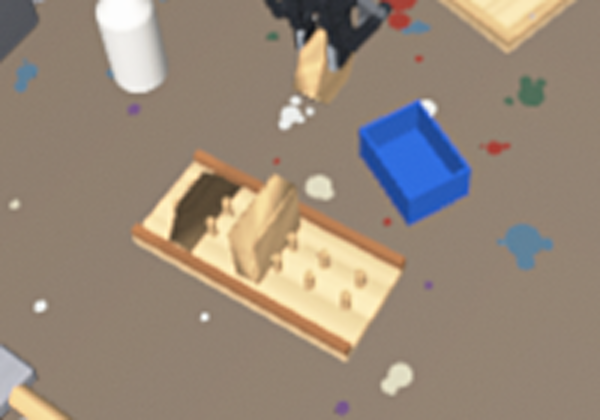

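The block hangs upright in the jaws, the square (265,230) and the half (205,210) are still in place, and the spot below is bare. I'll set it down standing, release, step back and tip it over with the shut fingers.

Call:
move_arm --moves '[{"gripper": 0, "x": 0, "y": 0, "z": 1.5, "roll": 0}, {"gripper": 0, "x": 0, "y": 0, "z": 0.5, "roll": 0}, {"gripper": 0, "x": 0, "y": 0, "z": 0.2, "roll": 0}, {"gripper": 0, "x": 0, "y": 0, "z": 0, "roll": 0}]'

```text
time_s: 6.95
eef_pos: [0.5497, 0.118, 0.2158]
eef_rot: [-0.0, 0.998, 0.055, 0.0]
wrist_force: [-0.7, -0.6, -0.4]
opening: 0.267
```

Call:
move_arm --moves '[{"gripper": 40, "x": 0, "y": 0, "z": 0, "roll": 0}, {"gripper": 40, "x": 0, "y": 0, "z": 0, "roll": 0}, {"gripper": 40, "x": 0, "y": 0, "z": -3, "roll": 0}, {"gripper": 40, "x": 0, "y": 0, "z": -3, "roll": 0}, {"gripper": 0, "x": -5, "y": 0, "z": 0, "roll": 0}]'

```text
time_s: 7.58
eef_pos: [0.5031, 0.1122, 0.2796]
eef_rot: [0.0, 0.998, 0.055, 0.005]
wrist_force: [-0.7, -0.0, 0.6]
opening: 0.202
```

Call:
move_arm --moves '[{"gripper": 0, "x": 0, "y": 0, "z": 0, "roll": 0}, {"gripper": 0, "x": 0, "y": 0, "z": 0, "roll": 0}, {"gripper": 0, "x": 0, "y": 0, "z": 3, "roll": 0}, {"gripper": 0, "x": 0, "y": 0, "z": 2.5, "roll": 0}, {"gripper": 0, "x": 0, "y": 0, "z": 0, "roll": 0}]'

```text
time_s: 8.2
eef_pos: [0.5, 0.1124, 0.2191]
eef_rot: [-0.0, 0.998, 0.055, -0.002]
wrist_force: [0.3, 0.9, -0.3]
opening: 0.0
```

Call:
move_arm --moves '[{"gripper": 0, "x": 1.3, "y": 0, "z": 0, "roll": 0}, {"gripper": 0, "x": 0.9, "y": 0, "z": 0, "roll": 0}, {"gripper": 0, "x": 0.9, "y": 0, "z": 0, "roll": 0}, {"gripper": 0, "x": 0.9, "y": 0, "z": 0, "roll": 0}, {"gripper": 0, "x": 0.8, "y": 0, "z": 0, "roll": 0}]'

```text
time_s: 8.82
eef_pos: [0.5484, 0.1178, 0.2209]
eef_rot: [0.0, 0.998, 0.055, 0.0]
wrist_force: [0.3, -0.4, 0.4]
opening: -0.002
```

```bash
python3 - <<'E'
from h import *
w=cam('wrist','w5'); st(); c=cam('side','s2')
cv2.imwrite('pics/s2b.png',np.hstack([w['img'][:,:,::-1][:,80:560],cv2.resize(c['img'][190:270,260:324,::-1],(320,400),interpolation=cv2.INTER_CUBIC)]))
E
```

```text
t 8.875 pos [0.5491 0.1178 0.221 ] toolx [0.994 0.11  0.001] tooly [ 0.11  -0.994  0.   ] z [ 0.001  0.    -1.   ] F [ 0.3 -0.1  1.3] op -0.00046338480585532627
```

View pics/s2b.png

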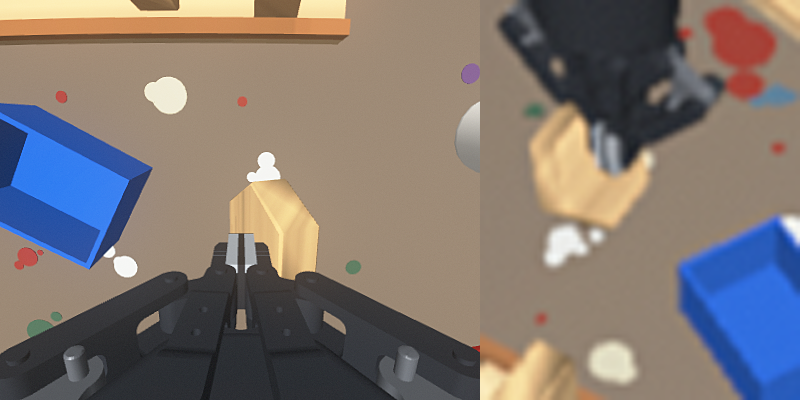

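The block is still nearly upright, right of the shut fingers (edge at about x=285 in the wrist picture). I'll push further.

Call:
move_arm --moves '[{"gripper": 0, "x": 0.8, "y": 0, "z": 0, "roll": 0}, {"gripper": 0, "x": 0.8, "y": 0, "z": 0, "roll": 0}, {"gripper": 0, "x": 0.8, "y": 0, "z": 0, "roll": 0}, {"gripper": 0, "x": 0, "y": 0, "z": 0, "roll": 0}, {"gripper": 0, "x": 0, "y": 0, "z": 0, "roll": 0}]'

```text
time_s: 9.55
eef_pos: [0.5714, 0.1204, 0.2205]
eef_rot: [-0.0, 0.998, 0.055, -0.0]
wrist_force: [-0.3, -0.5, 0.1]
opening: 0.001
```

Call:
move_arm --moves '[{"gripper": 0, "x": -4, "y": 0, "z": 0, "roll": 0}, {"gripper": 0, "x": 0, "y": 4, "z": -6, "roll": 0}, {"gripper": 100, "x": 3, "y": 3, "z": -5, "roll": 0}, {"gripper": 100, "x": 0, "y": 0, "z": 0, "roll": 0}, {"gripper": 100, "x": 0, "y": 0, "z": 0, "roll": 0}]'

```text
time_s: 10.18
eef_pos: [0.5667, 0.0562, 0.32]
eef_rot: [-0.0, 0.998, 0.055, -0.0]
wrist_force: [-1.2, -0.2, -0.6]
opening: 0.636
```

```bash
python3 - <<'E'
from h import *
w=cam('wrist','w6'); st()
cv2.imwrite('pics/w6b.png',cv2.resize(w['img'][:,:,::-1],(800,500),interpolation=cv2.INTER_CUBIC))
E
```

```text
t 10.225 pos [0.5662 0.0566 0.319 ] toolx [ 0.994  0.11  -0.003] tooly [ 0.11  -0.994 -0.001] z [-0.003  0.    -1.   ] F [-1.3 -0.1 -1.2] op 0.723579535897932
```

View pics/w6b.png

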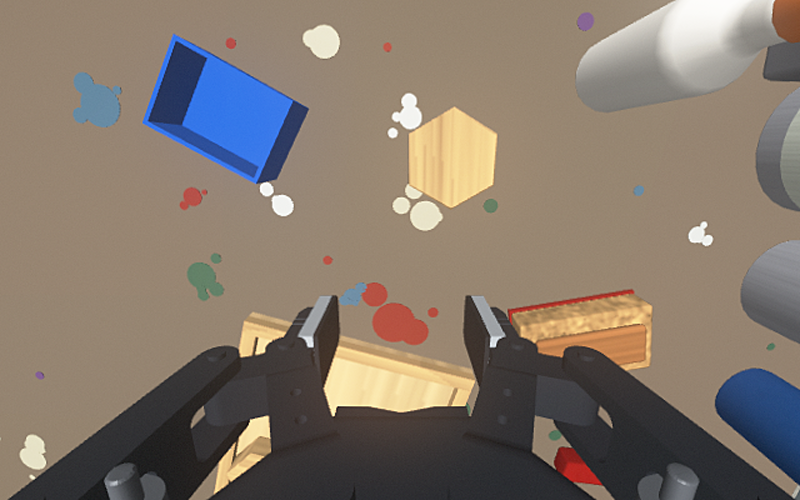

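The block lies flat at (453,157) with its flats facing along tool x, so I can grip it at almost the present yaw. I'll compute its position, and the fingertip depth from the views.

```bash
python3 - <<'E'
from h import *
c=load('w6'); s=.8
p=px2w(c,np.array([[455,107],[497,133],[495,183],[453,207],[410,184],[409,133]])*s,.024)[:,:2]; m=p.mean(0); d=p-m
print('centre',m.round(4),'r',np.linalg.norm(d,axis=1).round(4),'flat yaw',(np.degrees(np.arctan2(d[:,1],d[:,0]))+30)%60)
W=ctrl.camera('wrist'); T=np.array(W['tool_from_camera'])
c2=dict(c); c2['W']=T
for z in (.155,.16,.165,.17,.175,.18): print(z,'72%',(w2px(c2,[[.03,-.011,z],[.03,.011,z]])/s).round().tolist(),'100%',(w2px(c2,[[.0425,-.011,z]])/s).round().tolist(),'shut',(w2px(c2,[[0,-.011,z]])).round().tolist())
plan([*m,.30],6)
E
```

```text
centre [0.5976 0.1233] r [0.0357 0.0359 0.0365 0.0357 0.0366 0.0372] flat yaw [6.43086182 6.68171397 7.55046149 8.30241405 6.63432606 7.49241184]
0.155 72% [[478.0, 305.0], [475.0, 355.0]] 100% [[511.0, 305.0]] shut [[321.0, 244.0]]
0.16 72% [[476.0, 300.0], [473.0, 349.0]] 100% [[507.0, 300.0]] shut [[321.0, 240.0]]
0.165 72% [[473.0, 295.0], [470.0, 342.0]] 100% [[503.0, 295.0]] shut [[321.0, 236.0]]
0.17 72% [[471.0, 290.0], [468.0, 336.0]] 100% [[500.0, 290.0]] shut [[321.0, 232.0]]
0.175 72% [[469.0, 286.0], [466.0, 331.0]] 100% [[497.0, 286.0]] shut [[321.0, 229.0]]
0.18 72% [[467.0, 282.0], [464.0, 326.0]] 100% [[494.0, 282.0]] shut [[321.0, 226.0]]
t 10.275 pos [0.5661 0.0568 0.3187] toolx [ 0.994  0.111 -0.003] tooly [ 0.111 -0.994 -0.001] z [-0.003  0.    -1.   ] F [-0.2 -0.5 -1. ] op 0.8055396237867526
shift cm [ 3.87 -6.26  1.86] rows 2.0 yaw 6.35 ('roll', np.float64(0.35))
```

Call:
move_arm --moves '[{"gripper": 100, "x": 2, "y": -3.1, "z": 3, "roll": -0.8}, {"gripper": 100, "x": 1.9, "y": -3.1, "z": 4, "roll": 0}, {"gripper": 100, "x": 0, "y": 0, "z": 4, "roll": 0}, {"gripper": 100, "x": 0, "y": 0, "z": 2.5, "roll": 0}, {"gripper": 100, "x": 0, "y": 0, "z": 0, "roll": 0}]'

```text
time_s: 10.9
eef_pos: [0.5962, 0.1231, 0.1815]
eef_rot: [-0.0, 0.998, 0.063, -0.004]
wrist_force: [-0.8, -0.5, -0.6]
opening: 1.001
```

```bash
python3 - <<'E'
from h import *
plan([.5976,.1233,.168],7.1)
E
```

```text
t 10.9 pos [0.5962 0.1231 0.1815] toolx [ 0.992  0.125 -0.008] tooly [ 0.125 -0.992 -0.001] z [-0.008 -0.    -1.   ] F [-0.8 -0.5 -0.6] op 1.0010202711563572
shift cm [ 0.16 -0.    1.35] rows 1.0 yaw 7.18 ('roll', np.float64(0.08))
```

Call:
move_arm --moves '[{"gripper": 100, "x": 0, "y": 0, "z": 1.3, "roll": 0}, {"gripper": 70, "x": 0, "y": 0, "z": 0, "roll": 0}, {"gripper": 40, "x": 0, "y": 0, "z": 0, "roll": 0}, {"gripper": 40, "x": 0, "y": 0, "z": 0, "roll": 0}, {"gripper": 40, "x": 0, "y": 0, "z": 0, "roll": 0}]'

```text
time_s: 11.52
eef_pos: [0.5989, 0.1223, 0.1731]
eef_rot: [0.0, 0.998, 0.062, 0.001]
wrist_force: [-1.0, -0.5, 3.0]
opening: 0.735
```

Call:
move_arm --moves '[{"gripper": 40, "x": 0, "y": 0, "z": -3, "roll": 0}, {"gripper": 40, "x": 0, "y": 0, "z": -4, "roll": 0}, {"gripper": 40, "x": 0, "y": 0, "z": -4, "roll": 0}, {"gripper": 40, "x": 0, "y": 0, "z": -2, "roll": -7}, {"gripper": 40, "x": 0, "y": 0, "z": 0, "roll": -6.5}]'

```text
time_s: 12.15
eef_pos: [0.5994, 0.1224, 0.3051]
eef_rot: [0.0, 0.984, 0.181, 0.002]
wrist_force: [0.1, 0.0, -1.8]
opening: 0.733
```

```bash
python3 - <<'E'
from h import *
O=np.array([.5197,-.1859]); a=np.radians(-9.8); y=np.array([-np.sin(a),np.cos(a)])
plan([*(O+.062*y),.30],20.2)
E
```

```text
t 12.15 pos [0.5994 0.1224 0.3051] toolx [0.935 0.356 0.004] tooly [ 0.356 -0.935  0.002] z [ 0.005  0.    -1.   ] F [ 0.1  0.  -1.8] op 0.7325247844683582
shift cm [-15.26  20.64   0.47] rows 5.0 yaw 20.84 ('roll', np.float64(0.64))
```

Call:
move_arm --moves '[{"gripper": 40, "x": -3.1, "y": 4.1, "z": 0, "roll": 0}, {"gripper": 40, "x": -3, "y": 4.1, "z": 0, "roll": 0}, {"gripper": 40, "x": -3, "y": 4.1, "z": 0, "roll": 0}, {"gripper": 40, "x": -3.1, "y": 4.1, "z": 0, "roll": 0}, {"gripper": 40, "x": -3, "y": 4.2, "z": 0, "roll": 0.6}]'

```text
time_s: 12.78
eef_pos: [0.5282, -0.1253, 0.3025]
eef_rot: [0.0, 0.985, 0.174, 0.0]
wrist_force: [1.0, 0.0, -0.6]
opening: 0.735
```

Call:
move_arm --moves '[{"gripper": 40, "x": 0, "y": 0, "z": 4, "roll": 0}, {"gripper": 40, "x": 0, "y": 0, "z": 4, "roll": 0}, {"gripper": 40, "x": 0, "y": 0, "z": 2.5, "roll": 0}, {"gripper": 40, "x": 0, "y": 0, "z": 0, "roll": 0}, {"gripper": 40, "x": 0, "y": 0, "z": 0, "roll": 0}]'

```text
time_s: 13.4
eef_pos: [0.5295, -0.1241, 0.1984]
eef_rot: [0.0, 0.985, 0.174, 0.001]
wrist_force: [-0.7, 0.1, 0.3]
opening: 0.734
```

```bash
python3 - <<'E'
from h import *
O=np.array([.5197,-.1859]); a=np.radians(-9.8); y=np.array([-np.sin(a),np.cos(a)])
plan([*(O+.062*y),.182],20.2)
E
```

```text
t 13.4 pos [ 0.5295 -0.1241  0.1984] toolx [0.94  0.342 0.001] tooly [ 0.342 -0.94   0.001] z [ 0.001 -0.001 -1.   ] F [-0.7  0.1  0.3] op 0.7340944126690463
shift cm [0.05 0.09 1.64] rows 1.0 yaw 20.02 ('roll', np.float64(-0.18))
```

Call:
move_arm --moves '[{"gripper": 40, "x": 0, "y": 0, "z": 1.2, "roll": 0}, {"gripper": 40, "x": 0, "y": 0, "z": 0.4, "roll": 0}, {"gripper": 40, "x": 0, "y": 0, "z": 0, "roll": 0}, {"gripper": 85, "x": 0, "y": 0, "z": 0, "roll": 0}, {"gripper": 90, "x": 0, "y": 0, "z": 0, "roll": 0}]'

```text
time_s: 14.02
eef_pos: [0.529, -0.124, 0.1816]
eef_rot: [0.0, 0.985, 0.174, 0.0]
wrist_force: [0.6, 0.8, -0.2]
opening: 0.9
```

Call:
move_arm --moves '[{"gripper": 90, "x": 0, "y": 0, "z": -3, "roll": 0}, {"gripper": 90, "x": 0, "y": 0, "z": -3, "roll": 10}, {"gripper": 50, "x": 0, "y": 0, "z": -4, "roll": 10}, {"gripper": 0, "x": 0, "y": 0, "z": -2, "roll": 9.8}, {"gripper": 0, "x": 0, "y": 0, "z": 0, "roll": 0}]'

```text
time_s: 14.65
eef_pos: [0.5296, -0.1242, 0.3033]
eef_rot: [0.001, 0.996, -0.084, 0.002]
wrist_force: [-0.3, -0.1, -0.6]
opening: 0.262
```

```bash
cat >> h.py <<'E'
O=np.array([.5197,-.1859]); _a=np.radians(-9.8); TX=np.array([np.cos(_a),np.sin(_a)]); TY=np.array([-TX[1],TX[0]])
def tp(x,y,z): return [*(O+x*TX+y*TY),z]
def tpos():
    o,r=st(); d=np.array(o['eef_pos'])[:2]-O; print('tray xy mm',(d@TX*1000).round(1),(d@TY*1000).round(1))
def blocks(c,V):
    "V: name -> (left,right) corner pixels of the top face; tray coordinates in mm"
    for k,v in V.items():
        p=px2w(c,v,.032)[:,:2]-O; m=p.mean(0); d=p[1]-p[0]
        print(k,(m@TX*1000).round(1),(m@TY*1000).round(1),'yaw',np.degrees(np.arctan2(d@TY,d@TX)).round(1),'w',(np.linalg.norm(d)*1000).round(1))
E
python3 - <<'E'
from h import *
tpos(); plan(tp(0,.115,.22),-9.8)
w=cam('wrist','w7')
E
```

```text
t 14.65 pos [ 0.5296 -0.1242  0.3033] toolx [ 0.986 -0.168  0.004] tooly [-0.168 -0.986  0.001] z [ 0.004 -0.002 -1.   ] F [-0.3 -0.1 -0.6] op 0.26197361318154666
tray xy mm -0.7 62.5
t 14.65 pos [ 0.5296 -0.1242  0.3033] toolx [ 0.986 -0.168  0.004] tooly [-0.168 -0.986  0.001] z [ 0.004 -0.002 -1.   ] F [-0.3 -0.1 -0.6] op 0.26197361318154666
shift cm [ 0.05 -5.26  8.32] rows 2.0 yaw -9.69 ('roll', np.float64(0.11))
```

Call:
move_arm --moves '[{"gripper": 0, "x": 0, "y": -5.0, "z": 0, "roll": 0}, {"gripper": 0, "x": 0, "y": 0, "z": 4, "roll": 0}, {"gripper": 0, "x": 0, "y": 0, "z": 4, "roll": 0}, {"gripper": 0, "x": 0, "y": 0, "z": 2.8, "roll": 0}, {"gripper": 0, "x": 0, "y": 0, "z": 0, "roll": 0}]'

```text
time_s: 15.32
eef_pos: [0.5353, -0.0739, 0.1896]
eef_rot: [-0.001, 0.996, -0.084, -0.004]
wrist_force: [0.1, 0.2, -0.0]
opening: 0.006
```

Call:
move_arm --moves '[{"gripper": 0, "x": 0, "y": 1, "z": 0, "roll": 0}, {"gripper": 0, "x": 0, "y": 1.2, "z": 0, "roll": 0}, {"gripper": 0, "x": 0, "y": 1.2, "z": 0, "roll": 0}, {"gripper": 0, "x": 0, "y": 1.2, "z": 0, "roll": 0}, {"gripper": 0, "x": 0, "y": 0.9, "z": 0, "roll": 0}]'

```text
time_s: 15.95
eef_pos: [0.528, -0.1299, 0.1937]
eef_rot: [0.0, 0.996, -0.086, 0.0]
wrist_force: [1.7, 2.8, 1.6]
opening: -0.0
```

```bash
python3 - <<'E'
from h import *
tpos(); plan(tp(-.0575,.045,.195),-9.8)
w=cam('wrist','w8')
E
```

```text
t 15.95 pos [ 0.528  -0.1299  0.1937] toolx [ 0.985 -0.171  0.001] tooly [-0.171 -0.985  0.   ] z [ 0.001 -0.    -1.   ] F [1.7 2.8 1.6] op -0.0004958640315195954
tray xy mm -1.3 56.6
t 15.95 pos [ 0.528  -0.1299  0.1937] toolx [ 0.985 -0.171  0.001] tooly [-0.171 -0.985  0.   ] z [ 0.001 -0.    -1.   ] F [1.7 2.8 1.6] op -0.0004958640315195954
shift cm [-5.62  1.16 -0.13] rows 1.0 yaw -9.82 ('roll', np.float64(-0.02))
```

Call:
move_arm --moves '[{"gripper": 0, "x": 0, "y": -0.5, "z": -3, "roll": 0}, {"gripper": 0, "x": -5.7, "y": 0.5, "z": 0, "roll": 0}, {"gripper": 0, "x": 0, "y": 1.5, "z": 0, "roll": 0}, {"gripper": 0, "x": 0, "y": 0, "z": 3, "roll": 0}, {"gripper": 0, "x": 0, "y": 0, "z": 0, "roll": 0}]'

```text
time_s: 16.62
eef_pos: [0.4686, -0.1339, 0.1919]
eef_rot: [-0.001, 0.996, -0.086, -0.002]
wrist_force: [-0.3, -0.0, 1.3]
opening: 0.0
```

Call:
move_arm --moves '[{"gripper": 0, "x": 0, "y": 0.8, "z": 0, "roll": 0}, {"gripper": 0, "x": 0, "y": 0.7, "z": 0, "roll": 0}, {"gripper": 0, "x": 0, "y": 0.5, "z": 0, "roll": 0}, {"gripper": 0, "x": 0, "y": 0.4, "z": 0, "roll": 0}, {"gripper": 0, "x": 0, "y": 0, "z": 0, "roll": 0}]'

```text
time_s: 17.25
eef_pos: [0.4653, -0.158, 0.1935]
eef_rot: [0.0, 0.996, -0.085, 0.0]
wrist_force: [0.4, 0.4, 0.8]
opening: -0.001
```

```bash
python3 - <<'E'
from h import *
tpos()
E
```

```text
t 17.25 pos [ 0.4653 -0.158   0.1935] toolx [ 0.985 -0.17   0.   ] tooly [-0.17  -0.985  0.   ] z [ 0. -0. -1.] F [0.4 0.4 0.8] op -0.0005257017485330684
tray xy mm -58.3 18.3
```

Call:
move_arm --moves '[{"gripper": 0, "x": 0, "y": -2.2, "z": -3, "roll": 0}, {"gripper": 0, "x": 5.8, "y": 0, "z": 0, "roll": 0}, {"gripper": 0, "x": 5.8, "y": 0, "z": 0, "roll": 0}, {"gripper": 0, "x": 0, "y": 0, "z": 3, "roll": 0}, {"gripper": 0, "x": 0, "y": 0, "z": 0, "roll": 0}]'

```text
time_s: 17.88
eef_pos: [0.5821, -0.1548, 0.1906]
eef_rot: [-0.001, 0.996, -0.085, -0.003]
wrist_force: [-1.1, 0.5, -0.4]
opening: 0.001
```

Call:
move_arm --moves '[{"gripper": 0, "x": 0, "y": 0.7, "z": 0, "roll": 0}, {"gripper": 0, "x": 0, "y": 0.6, "z": 0, "roll": 0}, {"gripper": 0, "x": 0, "y": 0.5, "z": 0, "roll": 0}, {"gripper": 0, "x": 0, "y": 0.4, "z": 0, "roll": 0}, {"gripper": 0, "x": 0, "y": 0, "z": 0, "roll": 0}]'

```text
time_s: 18.5
eef_pos: [0.5795, -0.1778, 0.1936]
eef_rot: [0.0, 0.996, -0.086, 0.0]
wrist_force: [-0.0, -0.2, -0.3]
opening: -0.003
```

```bash
python3 - <<'E'
from h import *
tpos()
E
```

```text
t 18.5 pos [ 0.5795 -0.1778  0.1936] toolx [ 0.985 -0.17   0.   ] tooly [-0.17  -0.985  0.   ] z [ 0. -0. -1.] F [-0.  -0.2 -0.3] op -0.0029018532810585495
tray xy mm 57.6 18.2
```

Call:
move_arm --moves '[{"gripper": 0, "x": 0, "y": 0.4, "z": 0, "roll": 0}, {"gripper": 0, "x": 0, "y": 0.3, "z": 0, "roll": 0}, {"gripper": 0, "x": 0, "y": 0, "z": 0, "roll": 0}]'

```text
time_s: 18.88
eef_pos: [0.5787, -0.184, 0.1934]
eef_rot: [-0.0, 0.996, -0.085, 0.0]
wrist_force: [3.0, 2.8, 0.4]
opening: -0.0
```

```bash
python3 - <<'E'
from h import *
tpos()
E
```

```text
t 18.875 pos [ 0.5787 -0.184   0.1934] toolx [ 0.985 -0.17   0.001] tooly [-0.17  -0.985 -0.001] z [ 0.001  0.001 -1.   ] F [3.  2.8 0.4] op -3.3656409293308404e-05
tray xy mm 57.8 11.9
```

Call:
move_arm --moves '[{"gripper": 0, "x": 0, "y": -1.5, "z": -3, "roll": 0}, {"gripper": 0, "x": -3, "y": -3.8, "z": 0, "roll": 0}, {"gripper": 0, "x": -2.8, "y": 0, "z": 0, "roll": 0}, {"gripper": 0, "x": 0, "y": 0, "z": 3, "roll": 0}, {"gripper": 0, "x": 0, "y": 0, "z": 0, "roll": 0}]'

```text
time_s: 19.5
eef_pos: [0.5289, -0.1218, 0.1916]
eef_rot: [-0.001, 0.996, -0.085, -0.002]
wrist_force: [-0.5, 0.6, -0.1]
opening: -0.001
```

Call:
move_arm --moves '[{"gripper": 0, "x": 0, "y": 0.8, "z": 0, "roll": 0}, {"gripper": 0, "x": 0, "y": 0.5, "z": 0, "roll": 0}, {"gripper": 0, "x": 0, "y": 0.4, "z": 0, "roll": 0}, {"gripper": 0, "x": 0, "y": 0.2, "z": 0, "roll": 0}, {"gripper": 0, "x": 0, "y": 0, "z": 0, "roll": 0}]'

```text
time_s: 20.12
eef_pos: [0.5273, -0.141, 0.1937]
eef_rot: [0.0, 0.996, -0.085, 0.0]
wrist_force: [0.3, 1.5, -1.1]
opening: 0.001
```

```bash
python3 - <<'E'
from h import *
tpos()
E
```

```text
t 20.125 pos [ 0.5273 -0.141   0.1937] toolx [ 0.985 -0.17   0.001] tooly [-0.17  -0.985  0.   ] z [ 0.001 -0.    -1.   ] F [ 0.3  1.5 -1.1] op 0.0005330933609693449
tray xy mm -0.2 45.5
```

Now L2 (up, over, down, push).

Call:
move_arm --moves '[{"gripper": 0, "x": 0, "y": -0.6, "z": -3, "roll": 0}, {"gripper": 0, "x": -5.8, "y": 0.6, "z": 0, "roll": 0}, {"gripper": 0, "x": 0, "y": 1.5, "z": 0, "roll": 0}, {"gripper": 0, "x": 0, "y": 0, "z": 3, "roll": 0}, {"gripper": 0, "x": 0, "y": 0, "z": 0, "roll": 0}]'

```text
time_s: 20.75
eef_pos: [0.4663, -0.1457, 0.1918]
eef_rot: [-0.001, 0.996, -0.085, -0.002]
wrist_force: [-1.0, 0.5, -0.8]
opening: 0.004
```

Call:
move_arm --moves '[{"gripper": 0, "x": 0, "y": 0.8, "z": 0, "roll": 0}, {"gripper": 0, "x": 0, "y": 0.5, "z": 0, "roll": 0}, {"gripper": 0, "x": 0, "y": 0.4, "z": 0, "roll": 0}, {"gripper": 0, "x": 0, "y": 0.3, "z": 0, "roll": 0}, {"gripper": 0, "x": 0, "y": 0, "z": 0, "roll": 0}]'

```text
time_s: 21.38
eef_pos: [0.4643, -0.1648, 0.1939]
eef_rot: [-0.001, 0.996, -0.086, 0.001]
wrist_force: [1.9, 7.1, 5.6]
opening: -0.001
```

```bash
python3 - <<'E'
from h import *
tpos()
E
```

```text
t 21.375 pos [ 0.4643 -0.1648  0.1939] toolx [ 0.985 -0.171  0.001] tooly [-0.171 -0.985 -0.002] z [ 0.001  0.002 -1.   ] F [1.9 7.1 5.6] op -0.0009593445305362798
tray xy mm -58.1 11.3
```

Call:
move_arm --moves '[{"gripper": 0, "x": 0, "y": 0.3, "z": 0, "roll": 0}, {"gripper": 0, "x": 0, "y": 0, "z": 0, "roll": 0}]'

```text
time_s: 21.62
eef_pos: [0.4641, -0.1658, 0.1939]
eef_rot: [-0.003, 0.996, -0.086, 0.0]
wrist_force: [4.9, 20.0, 9.6]
opening: 0.003
```

Call:
move_arm --moves '[{"gripper": 0, "x": 0, "y": 0.3, "z": 0, "roll": 0}, {"gripper": 0, "x": 0, "y": 0, "z": 0, "roll": 0}]'

```text
time_s: 21.88
eef_pos: [0.4639, -0.1667, 0.1939]
eef_rot: [-0.005, 0.996, -0.086, 0.0]
wrist_force: [10.5, 32.5, 14.3]
opening: 0.0
```

Call:
move_arm --moves '[{"gripper": 0, "x": 0, "y": -2.7, "z": 0, "roll": 0}, {"gripper": 0, "x": 0, "y": 0, "z": -3, "roll": 0}, {"gripper": 0, "x": 5.8, "y": 0, "z": 0, "roll": 0}, {"gripper": 0, "x": 5.8, "y": 0, "z": 0, "roll": 0}, {"gripper": 0, "x": 0, "y": 0, "z": 3, "roll": 0}]'

```text
time_s: 22.5
eef_pos: [0.587, -0.1664, 0.1969]
eef_rot: [0.002, 0.996, -0.085, 0.005]
wrist_force: [-0.8, 0.6, 0.4]
opening: 0.002
```

Call:
move_arm --moves '[{"gripper": 0, "x": 0, "y": 0, "z": 0, "roll": 0}, {"gripper": 0, "x": 0, "y": 0.8, "z": 0, "roll": 0}, {"gripper": 0, "x": 0, "y": 0.8, "z": 0, "roll": 0}, {"gripper": 0, "x": 0, "y": 0.5, "z": 0, "roll": 0}, {"gripper": 0, "x": 0, "y": 0, "z": 0, "roll": 0}]'

```text
time_s: 23.12
eef_pos: [0.5784, -0.1851, 0.1945]
eef_rot: [-0.001, 0.996, -0.086, 0.001]
wrist_force: [0.9, 5.0, 3.5]
opening: 0.002
```

Call:
move_arm --moves '[{"gripper": 0, "x": 0, "y": 0.3, "z": 0, "roll": 0}, {"gripper": 0, "x": 0, "y": 0, "z": 0, "roll": 0}]'

```text
time_s: 23.38
eef_pos: [0.5783, -0.1859, 0.1945]
eef_rot: [-0.003, 0.996, -0.086, 0.001]
wrist_force: [3.5, 15.4, 6.9]
opening: 0.001
```

```bash
python3 - <<'E'
from h import *
tpos()
E
```

```text
t 23.375 pos [ 0.5783 -0.1859  0.1945] toolx [ 0.985 -0.171  0.001] tooly [-0.171 -0.985 -0.005] z [ 0.002  0.005 -1.   ] F [ 3.5 15.4  6.9] op 0.000914434590655722
tray xy mm 57.8 9.9
```

Call:
move_arm --moves '[{"gripper": 0, "x": 0, "y": 0.2, "z": 0, "roll": 0}, {"gripper": 0, "x": 0, "y": 0, "z": 0, "roll": 0}, {"gripper": 0, "x": 0, "y": -2.2, "z": 0, "roll": 0}, {"gripper": 0, "x": 0, "y": 0, "z": -3, "roll": 0}, {"gripper": 0, "x": -2.8, "y": -3.5, "z": 0, "roll": 0}]'

```text
time_s: 24.0
eef_pos: [0.5616, -0.1312, 0.2269]
eef_rot: [0.002, 0.996, -0.086, 0.004]
wrist_force: [-0.3, 0.3, 0.6]
opening: -0.0
```

Call:
move_arm --moves '[{"gripper": 0, "x": -2.9, "y": 0, "z": 0, "roll": 0}, {"gripper": 0, "x": 0, "y": 0, "z": 3, "roll": 0}, {"gripper": 0, "x": 0, "y": 0, "z": 0, "roll": 0}, {"gripper": 0, "x": 0, "y": 0.8, "z": 0, "roll": 0}, {"gripper": 0, "x": 0, "y": 0.8, "z": 0, "roll": 0}]'

```text
time_s: 24.62
eef_pos: [0.5288, -0.1411, 0.1945]
eef_rot: [0.0, 0.996, -0.085, 0.001]
wrist_force: [0.6, 1.3, 0.3]
opening: -0.001
```

Call:
move_arm --moves '[{"gripper": 0, "x": 0, "y": 0.4, "z": 0, "roll": 0}, {"gripper": 0, "x": 0, "y": 0.2, "z": 0, "roll": 0}, {"gripper": 0, "x": 0, "y": 0, "z": 0, "roll": 0}]'

```text
time_s: 25.0
eef_pos: [0.5276, -0.1448, 0.1943]
eef_rot: [-0.002, 0.996, -0.086, 0.0]
wrist_force: [-0.1, 10.5, 7.9]
opening: -0.001
```

```bash
python3 - <<'E'
from h import *
tpos()
E
```

```text
t 25.0 pos [ 0.5276 -0.1448  0.1943] toolx [ 0.985 -0.171  0.   ] tooly [-0.171 -0.985 -0.003] z [ 0.001  0.003 -1.   ] F [-0.1 10.5  7.9] op -0.0006587426103488761
tray xy mm 0.8 41.8
```

Call:
move_arm --moves '[{"gripper": 0, "x": 0, "y": 0.2, "z": 0, "roll": 0}, {"gripper": 0, "x": 0, "y": 0, "z": 0, "roll": 0}, {"gripper": 0, "x": 0, "y": -2, "z": 0, "roll": 0}, {"gripper": 0, "x": 0, "y": 0, "z": -4, "roll": 0}, {"gripper": 0, "x": 0, "y": 5, "z": -4, "roll": 0}]'

```text
time_s: 25.62
eef_pos: [0.5222, -0.1741, 0.2729]
eef_rot: [-0.0, 0.997, -0.083, -0.001]
wrist_force: [0.8, -0.8, 0.6]
opening: -0.0
```

Call:
move_arm --moves '[{"gripper": 0, "x": 0, "y": 6, "z": -1, "roll": 0}, {"gripper": 0, "x": 0, "y": 6, "z": 0, "roll": 0}, {"gripper": 0, "x": 0, "y": 2, "z": 0, "roll": 0}, {"gripper": 0, "x": 0, "y": 0, "z": 0, "roll": 0}, {"gripper": 0, "x": 0, "y": 0, "z": 0, "roll": 0}]'

```text
time_s: 26.25
eef_pos: [0.4983, -0.3128, 0.2819]
eef_rot: [-0.001, 0.996, -0.085, -0.0]
wrist_force: [0.2, -0.1, -0.1]
opening: 0.001
```

```bash
python3 - <<'E'
from h import *
w=cam('wrist','w9'); tpos()
P=[tp(x,y,.02) for x,y in ((-.105,-.15),(.105,.06),(-.105,.06),(.105,-.15))]
uv=w2px(w,P); lo=np.floor(uv.min(0)-5).astype(int).clip(0); hi=np.ceil(uv.max(0)+5).astype(int)
cr=w['img'][lo[1]:hi[1],lo[0]:hi[0],::-1]; s=min(790/cr.shape[1],590/cr.shape[0]); print(lo,hi,s)
cv2.imwrite('pics/w9b.png',cv2.resize(cr,None,fx=s,fy=s,interpolation=cv2.INTER_CUBIC))
E
```

```text
t 26.3 pos [ 0.4985 -0.3126  0.2819] toolx [ 0.986 -0.168 -0.001] tooly [-0.168 -0.986 -0.001] z [-0.001  0.001 -1.   ] F [-0.2 -0.6 -0.3] op 0.0012338731234483725
tray xy mm 0.6 -128.5
[167   0] [476 233] 2.532188841201717
```

View pics/w9b.png

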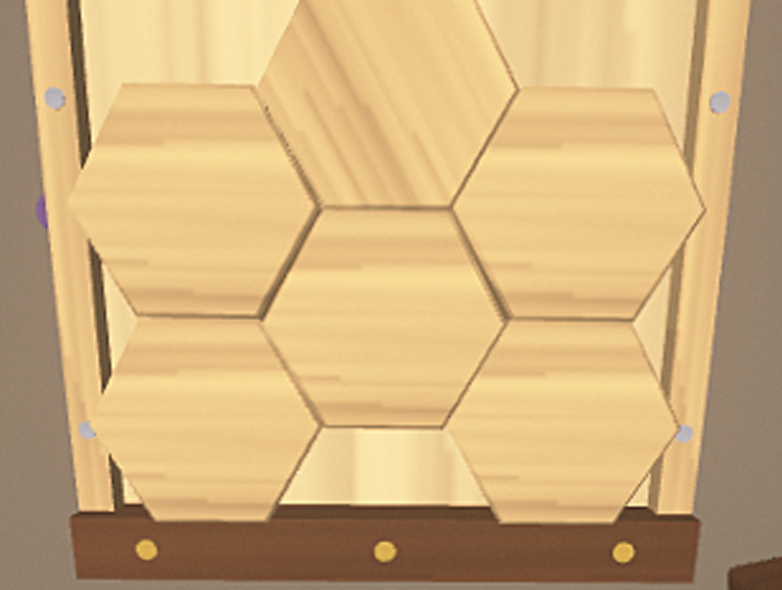

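The pack looks closed. The hexagon is between L2 and R2 and against M, with thin shadow lines only at L2–M (290,265) and M–R2 (480,265), and L1/R1's front flats at y≈521 reach the fence edge (y≈517). Now the numbers.

```bash
python3 - <<'E'
from h import *
c=load('w9'); f=lambda v: np.array(v,float)/2.532+[167,0]
B={'L1':[[93,428],[137,318],[262,320],[322,427],[270,521],[155,521]],'R1':[[442,428],[505,321],[632,321],[680,432],[613,522],[500,522]],
'M':[[262,321],[322,209],[450,209],[505,321],[442,427],[322,427]],'L2':[[70,203],[122,84],[252,87],[320,208],[262,317],[137,315]],'R2':[[453,208],[518,90],[655,90],[704,210],[632,320],[508,318]]}
C={}
for k,v in B.items():
    p=px2w(c,f(v),.032)[:,:2]-O; p=np.c_[p@TX,p@TY]*1000; C[k]=p.mean(0); print(k,C[k].round(1))
h=px2w(c,f([[258,88],[322,207],[450,207],[518,90]]),.032)[:,:2]-O; h=np.c_[h@TX,h@TY]*1000
C['H']=(h[0]+h[3])/2; print('H',C['H'].round(1),'front yaw',np.degrees(np.arctan2(*(h[2]-h[1])[::-1])).round(1))
for a,b in ('HM','H L2','H R2','M L1','M L2','M R1','M R2','L1 L2','R1 R2')and [('H','M'),('H','L2'),('H','R2'),('M','L1'),('M','L2'),('M','R1'),('M','R2'),('L1','L2'),('R1','R2')]: print(a,b,np.linalg.norm(C[a]-C[b]).round(1),end='; ')
q=px2w(c,f([[75,515],[700,519]]),.026)[:,:2]-O; print('\nfence inner top edge y',(q@TY*1000).round(1))
for k in('L1','R1'):
    p=px2w(c,f(B[k][4:]),.032)[:,:2]-O; print(k,'front flat y',(p@TY*1000).round(1))
E
```

```text
L1 [-56.8 -95.9]
R1 [ 54.1 -96.1]
M [ -1.5 -64.6]
L2 [-56.5 -31.7]
R2 [ 54.8 -32.5]
H [-0.4 -1.3] front yaw 0.1
H M 63.2; H L2 63.8; H R2 63.3; M L1 63.6; M L2 64.0; M R1 63.9; M R2 64.8; L1 L2 64.2; R1 R2 63.7; 
fence inner top edge y [-127.1 -127.8]
L1 front flat y [-127.1 -127.2]
R1 front flat y [-127.1 -127.2]
```

Every measured centre distance is 63–65 mm against the 67 mm limit, and both front flats are level with the fence. I'm handing in.

```bash
python3 - <<'E'
from h import *
print(ctrl.hand_in()); st()
E
```

```text
the job is handed in; nothing more can be done
None
the job is handed in; nothing more can be done
```

The whole hexagon is packed into the notch, and I handed the job in at about 26 s of the 72 s allowed. I took it from the rack slot nearest the robot, stood it on the bare bench and tipped it flat. I then picked it up again, laid it in the tray, and pushed it and the two outer columns home in turns with the shut fingers (about 10–30 N).

**Pack:** In the last wrist picture, the centre distances I measured between neighbouring blocks are 63.2–64.8 mm, against a limit of 67 mm. The new block's middle is at tray y of about −1 mm, and its front edge is square to the fence to about 0.1°.

**Fence:** The front faces of L1 and R1 are within about 1 mm of the fence, and their middles are at tray y of about −96 mm.

**Clear of the work:** The gripper was well above the tray and touching nothing at hand-in.

**Not re-checked:** No measurement failed or disagreed. The faint lines seen at L2–M and M–R2 match gaps under 1 mm. I last saw the other two rack blocks in place just after lifting the hexagon out, and I didn't go near them after that. The mallet was last seen early on and the brush only at the start; I never worked near either.

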